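Oil pump and hot roll held in tongs

TASK

The hot round roll is to be brushed with oil. First press the head of the oil pump fully down with the gripper and let it spring right back up, so that a shot of oil goes into the little dish under its spout. Then pick up the tongs, take the round roll off the cooling rack with them (never with the gripper itself, and without disturbing the two long rolls, the plate or the dish), and finish while holding it steady in the tongs about 10 cm above the middle of the white plate: do not put it down or let go.

Things in the scene. Friction and masses are not known exactly. Their poses are not given: they have to be found in the camera images.
- pump: Oil pump bottle, white plastic body 72 mm across, standing on a steel foot 100 mm across that is screwed to the worktop; fixed. Origin: centre of the foot on the worktop, z up. The spout of its head points along -x and reaches 85 mm out.
- pump_top (a point): Centre of the top of the pump's black round head, 40 mm across, on the bottle's axis, 209 mm above the worktop when up. Press here from above; the point moves with the head.
- pump_head (a joint): How far the pump head is pressed down: 0 = up, 0.018 m = fully down. A spring pushes it back: 4 N to start it, 10 N to hold it fully down.
- dish: Loose small open steel bowl, 84 mm across, 32 mm high, on the worktop under the spout, 85 mm along the pump's -x from its axis. Origin: centre of its underside. To be left there.
- tongs: Sprung steel kitchen tongs, 0.12 kg, lying flat on the worktop, 24 mm high, 240 mm long and a wire ring behind; two arms hinged at the rear (pin at x = -105 mm) and spread by a spring. Origin: midway between the black moulded grips of the arms, level with the underside; x forward along the axis to the jaws, y across (the arms open along y), z up. Squeezing the grips closes both jaws equally.
- tongs_grip (a point): Point midway between the grips, 22 mm above the underside: a good TCP position, fingers on the outer sides from above. Grips 66 mm long, 24 mm high; 57 mm over both outer sides when spread (5 N of spring on each). Held at about 48 mm the tongs can be carried with the jaws still 84 mm apart; with the jaws 56 mm apart the grips measure 36 mm (9 N of spring each).
- tongs_jaw (a point): Point midway between the jaws on the tongs' axis, 100 mm in front of the tongs' origin, 12 mm above the underside. Jaws: steel plates 24 mm high, 3 mm thick, from x = 75 to 124 mm, inner faces 100 mm apart when spread (110 mm over the outside), parallel at 56 mm, then tips turned in 5 mm to x = 132 mm.
- tongs_left (a joint): Angle of the left arm (+y): 0 = spread, 0.107 = jaws 56 mm apart, 0.235 = nearly shut.
- tongs_right (a joint): Angle of the right arm (-y), always equal to that of the left.
- rack: Wire cooling rack, 206 mm (x) by 306 mm (y), its top 22 mm above the worktop; fixed. Origin: centre of its underside on the worktop, z up. Three rolls lie on it in a row along its y axis, at y about -100, 0 and +100 mm (x within 25 mm of its middle); which place holds the round one varies.
- round_roll: The round bread roll with a cross cut on top, 56 mm across (upright sides from 10 to 28 mm above its underside), 42 mm high, 0.04 to 0.085 kg, on the rack. Origin: centre of its underside, z up.
- round_roll_mid (a point): The middle of the round roll, 19 mm above its underside.
- long_roll_1: A long bread roll with slanting cuts on top, 116 mm long (its x axis, roughly along the rack's x), 42 mm wide and high, on the rack. Origin: centre of its underside.
- long_roll_2: The other long roll, just the same.
- plate: Loose white plate, 239 mm across, rim 23 mm high, on the worktop. Origin: centre of its underside.
Mind the look-alikes: they are no part of the job. Several things have the shape of the dish; the one meant has the colours described above.

How it is judged:
By the outcome, as a careful person would: the job done as asked, in the order asked, and still so for the second after the job is handed in, while the arm keeps its last pose, push and grip.
It also fails if it takes over 45 s, if anything falls off the work surface, if the arm or the gripper's body presses on something with over 40 N, if the wrist force passes 120 N, or if a joint passes its speed limit or range.

ROBOT

A 6-joint arm with a two-finger parallel gripper is mounted at the origin on a cart in front of the work surface, level with it; the furniture and walls round the work are solid. World frame = base frame: x ahead of the robot, y to its left, z up, the work surface at z = 0. Lengths are in m, angles in rad, forces in N, time in s.
With the tool pointing down it reaches from about 0.375 to 0.9 m from the base axis. Payload 3.1 kg.
Tool frame: the origin (TCP) lies between the finger pads, 19 mm behind the fingertips; this is the grasp point; z points along the fingers, y is the line along which they close (so a half turn about z gives the same grasp; the last joint's range is limited). The gripper opens to 85 mm and grips with 20 to 120 N. Pads are 22 mm wide; open, the fingers measure 114 mm over their backs; the gripper's body (76 mm by 85 mm) begins 54 mm behind the grasp point. The pads swing forward as they close: fully open they stand 13 mm farther back than shut.
Start: joints at [-1.395, 0.527, 1.433, -0, 1.181, -0.178], TCP at [0.217, -0.586, 0.25] pointing down, gripper open.
Joint ranges: [-3.08, 3.08], [-0.75, 2.2], [0.22, 2.44], [-1.43, 4.57], [0, 2.65], [-2.85, 2.85]. Speed limits (rad/s): [2.79, 2.79, 3.14, 3.14, 3.14, 3.14].

INTERFACE

Orientations are given as a rotation vector (axis times angle).
In Python, from cell import env gives the robot as it stands.
- The arm moves only by the tool drive_tool, never from a script. Its argument "moves" is a list that holds one entry, the list of rows, each a list of 7 numbers: the shift along the tool's x, y, z normalised to -1 to 1, where 1 is 0.5 m, then the turn, a rotation vector about the tool's x, y, z normalised to -1 to 1, where 1 is pi rad, then the closure, from -1 (fully open) to 1 (shut). In form: [[[dx, dy, dz, wx, wy, wz, claw], ...]]. A call has 1 to 20 rows; each row shifts and turns the commanded pose from where the row before left it, along the tool's axes as they then stand; what a row does not reach is not made up. A row lasts 1/8 s, in which the tool goes at most 62.5 mm and 10.7 degrees, less where a joint would pass 70% of its speed; a pose out of reach is approached as far as the arm can. A call with a number of a shift or a turn outside -1 to 1 is refused whole. A call with a gripper value outside its range is refused whole. The fingers move at their own pace and stop on an object; "force" is the grip in N (left out, the last holds). Time passes only in rows, so rows that do not move let the fingers close. It gives the time, the measured TCP pose, the force, the opening and the grip force at its end, in the units of the state.
- env.get_obs(): the state, without advancing time (a new reading comes with each control period).
- env.grab_frame(name): name is "scene" or "top"; returns a dict with "pixels" (384x512x3 uint8, red, green, blue), "camera_matrix" (3x3 intrinsics, pixels), "cam_to_world" (4x4, takes a point from camera to world coordinates). Camera axes: x right, y up, looking along -z (the intrinsics and any distortion apply to the point x, -y, -z); pixel columns grow to the right and rows downward; lengths in m; the calibration is good to about 2 mm. A picture is of the moment at which its call begins. There is no depth.
- env.sign_off(): hands the job in; it is judged then, once.
The state is a dict: "t": time; "joints": joint angles; "dq": joint speeds; "joint_torque": joint torques, N m; "tcp_pos": TCP position; "orientation": TCP orientation; "wrist_force": force on the tool from outside, world axes, zero at the start; "ft_torque": the same for the moment, N m; "width": finger opening in m; "gripper_force": force on a finger pad.
Only numpy, scipy, OpenCV 4.12 (cv2) and the standard library are available. Lean on these libraries where they do the work, as an engineer would, in place of code of your own. Each camera call takes 0.05 s, during which the arm holds its last target. There are 200 camera calls.

## Working session

There is one attempt and no reset: what is moved stays moved. The work goes in short steps, Python scripts to look and compute and a tool call to move; the robot and the scene stay as the last step left them, time stands still between calls to the robot, and variables do not carry over. Pictures are saved under pics/ and viewed, at most 13 in all, crops included, and the job is handed in when it is done.

Besides the shell and the picture viewer there is one more tool, called after "Call:" as name(argument=value, ...), one argument or row to a line, values as JSON. drive_tool: Moves the arm, as the interface text tells. Its arguments: {"type":"object","properties":{"moves":{"type":"array"},"force":{"type":"number"}},"required":["moves"]}

```bash
mkdir -p pics; ls; python3 - <<'E'
from cell import env
import cv2,numpy as np
o=env.get_obs(); print({k:np.round(v,3).tolist() for k,v in o.items()})
for n in("scene","top"):
    f=env.grab_frame(n); np.savez(f"pics/{n}0.npz",**f); cv2.imwrite(f"pics/{n}0.png",cv2.resize(f["pixels"][:,:,::-1],(800,600)))
    print(n,f["camera_matrix"],f["cam_to_world"], f.keys())
E
```

```text
pics
{'t': 0.0, 'joints': [-1.396, 0.528, 1.434, -0.0, 1.181, -0.178], 'dq': [0.001, -0.001, -0.0, -0.0, 0.002, 0.002], 'joint_torque': [0.001, -44.235, -17.802, -0.0, 0.008, 0.0], 'tcp_pos': [0.216, -0.586, 0.249], 'orientation': [-3.09, -0.552, 0.0], 'wrist_force': [0.159, 0.277, 0.211], 'ft_torque': [-0.054, 0.028, -0.038], 'gripper_force': 0.0, 'width': 0.086}
scene [[405.11662225   0.         250.43203637]
 [  0.         405.11662225 196.18264104]
 [  0.           0.           1.        ]] [[-7.87636486e-01  3.45939130e-01 -5.09857710e-01 -1.25001148e-01]
 [-6.16139437e-01 -4.43543473e-01  6.50877393e-01  7.90747719e-01]
 [-9.80100271e-04  8.26798225e-01  5.62497764e-01  8.19658278e-01]
 [ 0.00000000e+00  0.00000000e+00  0.00000000e+00  1.00000000e+00]] dict_keys(['pixels', 'camera_matrix', 'cam_to_world'])
top [[352.84790173   0.         251.63013298]
 [  0.         352.84790173 189.33757848]
 [  0.           0.           1.        ]] [[ 1.26751753e-02  9.99002543e-01 -4.28165846e-02  4.52796576e-01]
 [-9.99919204e-01  1.26223653e-02 -1.50353222e-03  1.32978619e-02]
 [-9.61585933e-04  4.28321827e-02  9.99081818e-01  1.21035665e+00]
 [ 0.00000000e+00  0.00000000e+00  0.00000000e+00  1.00000000e+00]] dict_keys(['pixels', 'camera_matrix', 'cam_to_world'])
```

View pics/scene0.png

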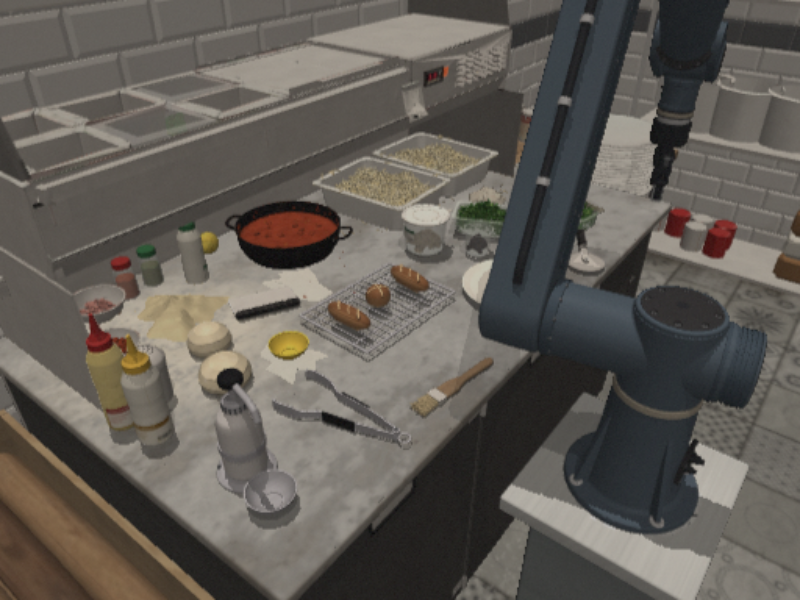

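View pics/top0.png

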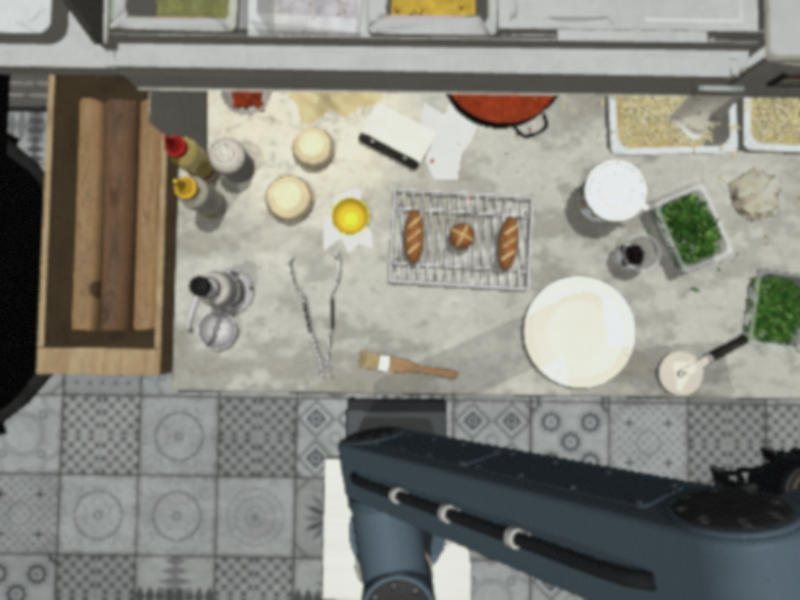

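The scene view (800x600) shows the pump at (240,430) with a steel dish at (270,492), the tongs at (345,415), and the rack with the round roll in the middle place at (378,295).

In the top view, the pump head is at (200,287), the steel dish at (218,330), the tongs' jaws at (290,262) and (338,258) with the ring at (325,372), the round roll at (461,235), and the white plate at (580,332).

Dish candidates in the top view are steel (218,330) and yellow (350,216). The steel one under the spout fits the description. I'll measure now and confirm in an enlarged crop.

```bash
cat > h.py <<'E'
import numpy as np,cv2
from cell import env
def load(n): return dict(np.load(f"pics/{n}.npz"))
def ray(f,u,v):
    K=f["camera_matrix"];T=f["cam_to_world"]
    d=np.array([(u-K[0,2])/K[0,0],-(v-K[1,2])/K[1,1],-1.])
    return T[:3,3],T[:3,:3]@d
def pt(f,u,v,z):
    o,d=ray(f,u,v); return o+d*(z-o[2])/d[2]
def tri(r1,r2):
    (o1,d1),(o2,d2)=r1,r2
    s=np.linalg.lstsq(np.c_[d1,-d2],o2-o1,rcond=None)[0]
    a,b=o1+d1*s[0],o2+d2*s[1]; return (a+b)/2,np.linalg.norm(a-b)
def proj(f,p):
    T=f["cam_to_world"];K=f["camera_matrix"];c=T[:3,:3].T@(np.asarray(p)-T[:3,3])
    return np.array([K[0,0]*c[0]/-c[2]+K[0,2],K[1,1]*-c[1]/-c[2]+K[1,2]])
def blobs(f,m,box,amin=15):
    x0,y0,x1,y1=box; mm=np.zeros(m.shape,np.uint8); mm[y0:y1,x0:x1]=m[y0:y1,x0:x1]
    n,l,s,c=cv2.connectedComponentsWithStats(mm.astype(np.uint8))
    return [(c[i],s[i],l==i) for i in range(1,n) if s[i,4]>=amin]
E
python3 - <<'E'
from h import *
np.set_printoptions(precision=4,suppress=True)
t=load("top0");s=load("scene0")
H=cv2.cvtColor(t["pixels"],cv2.COLOR_RGB2HSV); Hs=cv2.cvtColor(s["pixels"],cv2.COLOR_RGB2HSV)
print("rolls");
m=(H[...,0]<20)&(H[...,1]>90)
for c,st,_ in blobs(t,m,(245,115,345,190)): print(c,st,pt(t,*c,.043),pt(t,*c,.064))
m=(Hs[...,0]<20)&(Hs[...,1]>90)
for c,st,_ in blobs(s,m,(200,160,280,215)): print("scene",c,st,pt(s,*c,.043))
print("plate"); m=(H[...,2]>195)&(H[...,1]<60)
for c,st,l in blobs(t,m,(325,170,412,255),500):
    e=cv2.fitEllipse(max(cv2.findContours(l.astype(np.uint8),0,1)[0],key=len)); print(e,pt(t,*e[0],.023))
print("black top"); m=H[...,2]<50
for c,st,l in blobs(t,m,(110,165,230,245),8): print(c,st,pt(t,*c,.209),pt(t,*c,.02))
print("black scene"); m=Hs[...,2]<50
for c,st,l in blobs(s,m,(130,220,270,330),8): print(c,st,pt(s,*c,.209),pt(s,*c,.02))
a=t["pixels"][155:250,110:237,::-1]; b=s["pixels"][225:335,130:275,::-1]
a=cv2.resize(a,None,fx=6,fy=6,interpolation=2)
cv2.imwrite("pics/ctop.png",a[:600,:800]); cv2.imwrite("pics/cscene.png",cv2.resize(b,None,fx=5.4,fy=5.4,interpolation=2))
E
```

```text
rolls
[264.3836 150.9403] [259 135  12  33 318] [ 0.6312 -0.0258  0.043 ] [ 0.628 -0.025  0.064]
[324.6258 155.4   ] [319 139  12  34 310] [ 0.6188 -0.2262  0.043 ] [ 0.6158 -0.2219  0.064 ]
[295.0842 150.6   ] [288 143  15  16 190] [ 0.6336 -0.1279  0.043 ] [ 0.6304 -0.1253  0.064 ]
scene [261.7448 177.7741] [250 170  24  17 239] [ 0.62   -0.2275  0.043 ]
scene [241.4407 188.6158] [234 182  16  15 177] [ 0.6329 -0.1257  0.043 ]
scene [222.8425 201.5103] [210 193  27  18 292] [ 0.6322 -0.0263  0.043 ]
plate
((370.8763427734375, 211.87234497070312), (69.66571807861328, 70.77552795410156), 142.3682098388672) [ 0.433  -0.3863  0.023 ]
black top
[127.9798 183.0202] [123 178  11  11  99] [0.5092 0.3666 0.209 ] [0.5199 0.4333 0.02  ]
black scene
[146.4424 242.0364] [139 236  17  14 165] [0.5015 0.3787 0.209 ] [0.6954 0.2512 0.02  ]
[215.9008 269.5372] [206 264  21  12 121] [0.3161 0.3465 0.209 ] [0.4526 0.209  0.02  ]
[262.7679 319.7167] [249 301  21  29 293] [0.1601 0.3902 0.209 ] [0.2484 0.2662 0.02  ]
```

View pics/ctop.png

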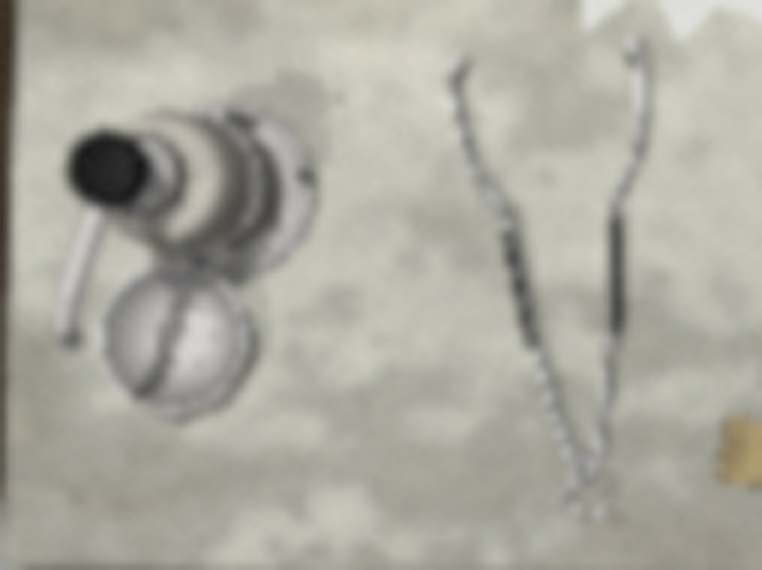

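View pics/cscene.png

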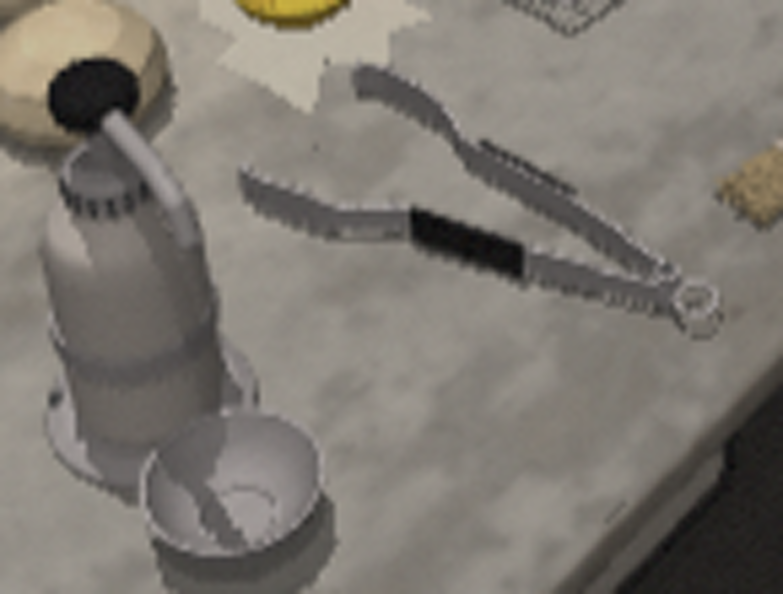

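The crops confirm the steel bowl: ctop (180,340), cscene (235,485), colourless and under the spout at ctop (70,340). The tongs have black grips at ctop (517,287) and (616,272), jaw tips at (458,68) and (637,50), and the ring at (592,512).

```bash
python3 - <<'E'
from h import *
np.set_printoptions(precision=4,suppress=True)
t=load("top0");s=load("scene0")
H=cv2.cvtColor(t["pixels"],cv2.COLOR_RGB2HSV)
m=H[...,2]<105
G=[]
for c,st,l in blobs(t,m,(190,190,216,214),10):
    print(c,st,pt(t,*c,.024)); G.append(pt(t,*c,.024))
C=lambda x,y:((x)/6+110-.42,(y)/6+155-.42)
P={k:pt(t,*C(*v),.02)[:2] for k,v in dict(L0=(505,230),L1=(531,346),R0=(617,215),R1=(616,332),jl=(458,68),jr=(637,50),ring=(592,512)).items()}
for k in P: print(k,P[k])
jm=(P['jl']+P['jr'])/2; gm=sum(P[k] for k in('L0','L1','R0','R1'))/4
print("jawmid",jm,"gripmid",gm,"yaw g-j",np.arctan2(*(jm-gm)[::-1]),"ring-j",np.arctan2(*(jm-P['ring'])[::-1]),np.linalg.norm(jm-P['ring']),np.linalg.norm(jm-gm), "jaw perp",np.arctan2(*(P['jl']-P['jr'])[::-1])-np.pi/2, np.linalg.norm(P['jl']-P['jr']))
# scene tongs
D=lambda x,y:(x/5.4+130-.4,y/5.4+225-.4)
for k,v in dict(jl=(243,170),jr=(358,72),Lm=(467,222),ring=(697,318)).items(): print("scene",k,pt(s,*D(*v),.024))
pj=proj(t,[.509,.367,.209]); print(pj)
mm=(H[...,0]<20)&(H[...,1]>90)
for c,st,l in blobs(t,mm,(245,115,345,190)):
    r=cv2.minAreaRect(np.argwhere(l)[:,::-1].astype(np.float32)); print(r)
# dish & pump foot
print("dish",pt(t,*C(180,342),.032))
E
```

```text
[212.4194 201.4839] [212 192   2  18  31] [0.4611 0.1463 0.024 ]
L0 [0.4893 0.2103]
L1 [0.4243 0.1944]
R0 [0.4985 0.1475]
R1 [0.4328 0.1469]
jl [0.5804 0.2387]
jr [0.5919 0.1378]
ring [0.3321 0.1585]
jawmid [0.5861 0.1882] gripmid [0.4612 0.1748] yaw g-j 0.10724888951968961 ring-j 0.11630109576676646 0.2557902777785009 0.1256477459851014 jaw perp 0.11323130494800004 0.10152134017035049
scene jl [0.5795 0.2445 0.024 ]
scene jr [0.5879 0.1491 0.024 ]
scene Lm [0.4594 0.2005 0.024 ]
scene ring [0.3254 0.1808 0.024 ]
[127.8461 183.1056]
((264.5, 151.0), (32.0, 11.0), 90.0)
((324.5, 155.5), (33.0, 11.0), 90.0)
((295.0, 150.5), (15.0, 14.0), 90.0)
dish [0.4243 0.3877 0.032 ]
```

Call:
drive_tool(
  moves=[
    [[0, 0, 0, 0, 0, 0.0384, 1], [0, 0, 0, 0, 0, 0.0384, 1], [0.0586, -0.0915, -0.0091, 0, 0, 0, 1], [0.0586, -0.0915, -0.0091, 0, 0, 0, 1], [0.0586, -0.0915, -0.0091, 0, 0, 0, 1], [0.0586, -0.0915, -0.0091, 0, 0, 0, 1], [0.0586, -0.0915, -0.0091, 0, 0, 0, 1], [0.0586, -0.0915, -0.0091, 0, 0, 0, 1], [0.0586, -0.0915, -0.0091, 0, 0, 0, 1], [0.0586, -0.0915, -0.0091, 0, 0, 0, 1], [0.0586, -0.0915, -0.0091, 0, 0, 0, 1], [0.0586, -0.0915, -0.0091, 0, 0, 0, 1], [0.0586, -0.0915, -0.0091, 0, 0, 0, 1]],
  ],
  force=30,
)

```text
t: 1.72
tcp_pos: [0.4807, -0.0483, 0.3]
orientation: [3.137, 0.177, -0.0]
wrist_force: [1.0, -1.0, -0.1]
width: -0.0002
gripper_force: 0.0
```

Call:
drive_tool(
  moves=[
    [[0.0189, -0.1028, 0, 0, 0, 0, 1], [0.0189, -0.1028, 0, 0, 0, 0, 1], [0.0189, -0.1028, 0, 0, 0, 0, 1], [0.0189, -0.1028, 0, 0, 0, 0, 1], [0.0189, -0.1028, 0, 0, 0, 0, 1], [0.0189, -0.1028, 0, 0, 0, 0, 1], [0.0189, -0.1028, 0, 0, 0, 0, 1], [0.0189, -0.1028, 0, 0, 0, 0, 1], [0, 0, 0, 0, 0, 0, 1]],
  ],
)

```text
t: 2.85
tcp_pos: [0.5086, 0.3704, 0.2991]
orientation: [-3.135, -0.184, 0.001]
wrist_force: [-0.1, -0.1, 0.3]
width: -0.0003
gripper_force: 0.0
```

Call:
drive_tool(
  moves=[
    [[0, 0.007, 0.06, 0, 0, 0, 1], [0, 0, 0.05, 0, 0, 0, 1], [0, 0, 0.02, 0, 0, 0, 1], [0, 0, 0.01, 0, 0, 0, 1], [0, 0, 0, 0, 0, 0, 1]],
  ],
)

```text
t: 3.48
tcp_pos: [0.51, 0.3634, 0.2305]
orientation: [-3.136, -0.176, -0.001]
wrist_force: [-0.4, 0.2, -0.0]
width: -0.0001
gripper_force: 0.0
```

Call:
drive_tool(
  moves=[
    [[0, 0, 0.01, 0, 0, 0, 1], [0, 0, 0.008, 0, 0, 0, 1], [0, 0, 0.006, 0, 0, 0, 1], [0, 0, 0, 0, 0, 0, 1]],
  ],
)

```text
t: 3.98
tcp_pos: [0.5106, 0.364, 0.2193]
orientation: [-3.136, -0.177, -0.005]
wrist_force: [-0.1, -0.7, 6.1]
width: 0.0003
gripper_force: 3.1
```

Call:
drive_tool(
  moves=[
    [[0, 0, 0.008, 0, 0, 0, 1], [0, 0, 0.008, 0, 0, 0, 1], [0, 0, 0.006, 0, 0, 0, 1], [0, 0, 0, 0, 0, 0, 1]],
  ],
)

```text
t: 4.47
tcp_pos: [0.5107, 0.3641, 0.2093]
orientation: [-3.135, -0.177, -0.006]
wrist_force: [-0.6, 0.2, 10.6]
width: 0.0002
gripper_force: 4.8
```

Call:
drive_tool(
  moves=[
    [[0, 0, 0.003, 0, 0, 0, 1], [0, 0, 0.002, 0, 0, 0, 1], [0, 0, 0, 0, 0, 0, 1], [0, 0, 0, 0, 0, 0, 1]],
  ],
)

```text
t: 4.97
tcp_pos: [0.5107, 0.3642, 0.209]
orientation: [-3.135, -0.177, -0.008]
wrist_force: [-3.1, -2.3, 19.7]
width: 0.0002
gripper_force: 9.5
```

Call:
drive_tool(
  moves=[
    [[0, 0, -0.01, 0, 0, 0, 1], [0, 0, -0.02, 0, 0, 0, 1], [0, 0, -0.03, 0, 0, 0, 1], [0, 0, -0.06, 0, 0, 0, 1], [0, 0, -0.06, 0, 0, 0, 1], [-0.0354, 0.0911, 0, 0, 0, 0, 1], [-0.0354, 0.0911, 0, 0, 0, 0, -1], [-0.0354, 0.0911, 0, 0, 0, 0, -1], [-0.0354, 0.0911, 0, 0, 0, 0, -1], [0, 0, 0.1, 0, 0, 0, -1], [0, 0, 0.1, 0, 0, 0, -1], [0, 0, 0, 0, 0, 0, -1]],
  ],
)

```text
t: 6.48
tcp_pos: [0.4566, 0.174, 0.1917]
orientation: [3.136, 0.176, -0.016]
wrist_force: [0.6, 0.4, 0.5]
width: 0.0858
gripper_force: 0.0
```

```bash
python3 - <<'E'
from h import *
o=env.get_obs(); print(o["tcp_pos"],o["orientation"],o["width"])
for n in("scene","top"):
    f=env.grab_frame(n); np.savez(f"pics/{n}1.npz",**f)
    H=cv2.cvtColor(f["pixels"],cv2.COLOR_RGB2HSV)
    for c,st,_ in blobs(f,H[...,2]<50,(110,165,170,250)): print(n,c,st)
    a=f["pixels"]
    if n=="scene": x=cv2.resize(a[210:335,120:280,::-1],(640,500),interpolation=2)
    else: cv2.imwrite("pics/ctop1.png",cv2.resize(a[150:250,110:240,::-1],(780,600),interpolation=2))
cv2.imwrite("pics/cscene1.png",x)
E
```

```text
[0.45661071 0.17398508 0.19169221] [ 3.13589739  0.17583246 -0.0158262 ] 0.08578132551150244
scene [165.75757576 166.48484848] [160 165  10   5  33]
scene [160.72580645 200.19354839] [151 197  19   7  62]
scene [146.475 241.9  ] [139 236  17  14 160]
top [127.88888889 182.96969697] [122 178  12  11  99]
top [151.24679487 225.74358974] [145 201  14  41 312]
```

View pics/cscene1.png

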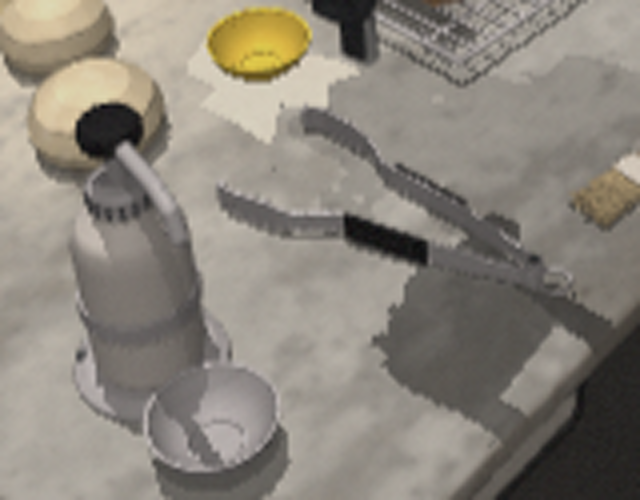

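The head is back up at the same pixel as before (146,242). The dish (cscene1 (210,415)) and tongs haven't moved. Next I go down to the grips.

Call:
drive_tool(
  moves=[
    [[0.008, 0, 0.1, 0, 0, 0, -1], [0, 0, 0.1, 0, 0, 0, -1], [0, 0, 0.08, 0, 0, 0, -1], [0, 0, 0.04, 0, 0, 0, -1], [0, 0, 0.014, 0, 0, 0, -1], [0, 0, 0, 0, 0, 0, -1]],
  ],
  force=30,
)

```text
t: 7.32
tcp_pos: [0.4652, 0.1754, 0.0287]
orientation: [-3.136, -0.177, -0.004]
wrist_force: [-0.1, -0.6, 0.7]
width: 0.0857
gripper_force: 0.0
```

Call:
drive_tool(
  moves=[
    [[0, 0, 0, 0, 0, 0, -0.25], [0, 0, 0, 0, 0, 0, -0.25], [0, 0, 0, 0, 0, 0, -0.13], [0, 0, 0, 0, 0, 0, -0.13], [0, 0, 0, 0, 0, 0, -0.13]],
  ],
)

```text
t: 7.95
tcp_pos: [0.4653, 0.1753, 0.0297]
orientation: [-3.136, -0.177, -0.007]
wrist_force: [-0.5, 0.6, 9.4]
width: 0.0485
gripper_force: 8.9
```

Call:
drive_tool(
  moves=[
    [[0, 0, 0, 0, 0, 0, -0.6], [0, 0, 0, 0, 0, 0, -0.6], [0, 0, 0.014, 0, 0, 0, -0.6], [0, 0, 0, 0, 0, 0, -0.6], [0, 0, 0, 0, 0, 0, -0.25], [0, 0, 0, 0, 0, 0, -0.13], [0, 0, 0, 0, 0, 0, -0.13]],
  ],
)

```text
t: 8.82
tcp_pos: [0.4644, 0.1752, 0.0214]
orientation: [-3.136, -0.177, -0.003]
wrist_force: [-0.1, -0.2, 7.2]
width: 0.0484
gripper_force: 8.2
```

Call:
drive_tool(
  moves=[
    [[0, 0, -0.01, 0, 0, 0, -0.13], [0, 0, -0.03, 0, 0, 0, -0.13], [0, 0, -0.08, 0, 0, 0, -0.13], [0, 0, -0.1, 0, 0, 0, -0.13], [0, 0, -0.1, 0, 0, 0, -0.13], [0, 0, 0, 0, 0, 0, -0.13]],
  ],
)

```text
t: 9.57
tcp_pos: [0.466, 0.1755, 0.1848]
orientation: [-3.136, -0.177, -0.015]
wrist_force: [-0.1, 0.3, -1.6]
width: 0.0485
gripper_force: 6.2
```

```bash
python3 - <<'E'
from h import *
o=env.get_obs(); print(o["tcp_pos"],o["orientation"],o["width"],o["wrist_force"])
f=env.grab_frame("scene"); np.savez("pics/scene2.npz",**f); g=env.grab_frame("top"); np.savez("pics/top2.npz",**g)
a=cv2.resize(f["pixels"][130:330,120:380,::-1],(780,600),interpolation=2)
b=cv2.resize(g["pixels"][120:260,140:320,::-1],(771,600),interpolation=2)
cv2.imwrite("pics/c2.png",cv2.resize(a,(396,300))) if 0 else None
cv2.imwrite("pics/s2.png",a);cv2.imwrite("pics/t2.png",b)
E
```

```text
[0.46603073 0.17552326 0.18480057] [-3.13578277 -0.17704258 -0.01487813] 0.048477821271328665 [-0.10257496  0.34075248 -1.55419909]
```

View pics/s2.png

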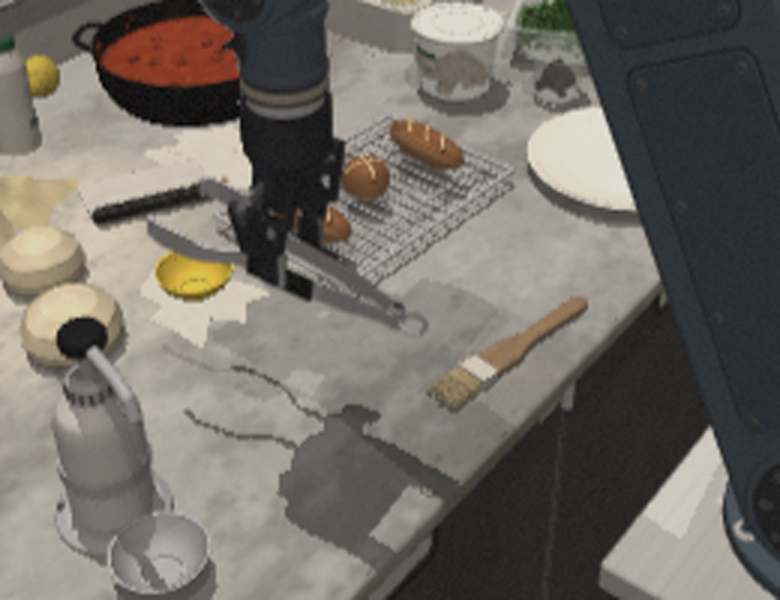

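The tongs are held and look level, with the left tip at (150,228), the right tip at (205,185) and the ring at (412,322). I'll locate the jaw tips in the top view too.

View pics/t2.png

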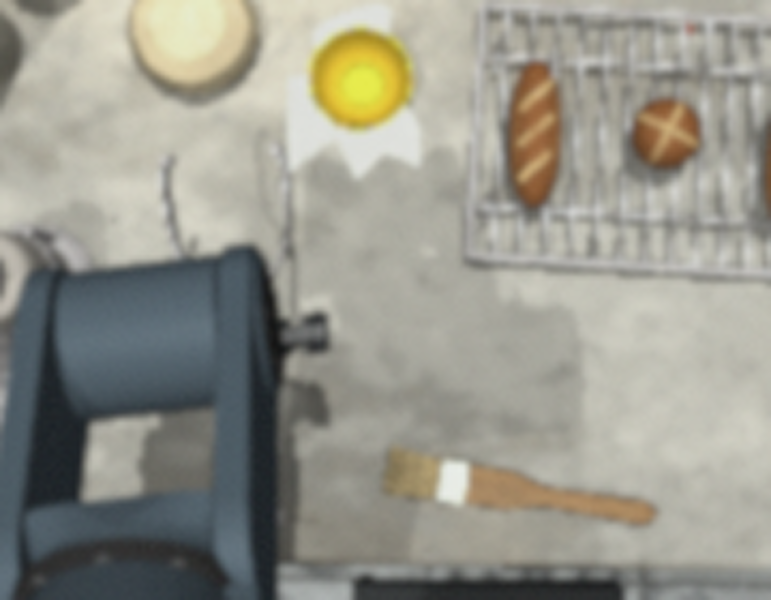

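Top crop t2 shows the left jaw tip at (168,160) and the right at (282,148). The round roll is at (666,132) with its cross cut visible.

```bash
python3 - <<'E'
from h import *
np.set_printoptions(precision=4,suppress=True)
s=load("scene2");t=load("top2")
S=lambda x,y:(120+x/3-.3,130+y/3-.3)
T=lambda x,y:(140+x*180/771-.4,120+y*140/600-.4)
L=tri(ray(s,*S(150,228)),ray(t,*T(168,158))); R=tri(ray(s,*S(203,183)),ray(t,*T(281,146)))
print(L,R)
o=env.get_obs();p=o["tcp_pos"]
m=(L[0]+R[0])/2; d=m-p; print(m,d,np.linalg.norm(d[:2]),np.arctan2(d[1],d[0]), np.linalg.norm(L[0]-R[0]))
print("ring if z=.17:",pt(s,*S(412,322),.17))
# pixel positions of predicted jaw point
from scipy.spatial.transform import Rotation as Q
A=Q.from_rotvec(o["orientation"]).as_matrix(); print(A)
E
```

```text
(array([0.59  , 0.2284, 0.1879]), np.float64(0.0007201692340018564)) (array([0.5992, 0.1516, 0.1922]), np.float64(0.002358460169087833))
[0.5946 0.19   0.19  ] [0.1313 0.015  0.0088] 0.13215040986688248 0.11348435062541931 0.07741135192197333
ring if z=.17: [0.3398 0.171  0.17  ]
[[ 0.9937  0.1123  0.0008]
 [ 0.1123 -0.9937  0.0001]
 [ 0.0008 -0.     -1.    ]]
```

Call:
drive_tool(
  moves=[
    [[0, 0, 0, 0, 0, 0.0179, -0.13], [0, 0, 0, 0, 0, 0.0179, -0.13], [0.0084, 0.0378, 0, 0, 0, 0, -0.13], [0.0168, 0.0756, 0, 0, 0, 0, -0.13], [0.0168, 0.0756, 0, 0, 0, 0, -0.13], [0.0168, 0.0756, 0, 0, 0, 0, -0.13], [0.0168, 0.0756, 0, 0, 0, 0, -0.13], [0.0168, 0.0756, 0, 0, 0, 0, -0.13], [0.0168, 0.0756, 0, 0, 0, 0, -0.13], [0.0168, 0.0756, 0, 0, 0, 0, -0.13], [0.0084, 0.0378, 0.02, 0, 0, 0, -0.13], [0, 0, 0.05, 0, 0, 0, -0.13], [0, 0, 0.05, 0, 0, 0, -0.13], [0, 0, 0, 0, 0, 0, -0.13], [0, 0, 0, 0, 0, 0, -0.13]],
  ],
)

```text
t: 11.55
tcp_pos: [0.5307, -0.1268, 0.1203]
orientation: [-3.141, -0.001, 0.002]
wrist_force: [-0.0, -0.2, -0.5]
width: 0.0485
gripper_force: 6.2
```

```bash
python3 - <<'E'
from h import *
o=env.get_obs(); print(o["tcp_pos"],o["orientation"],o["width"],o["wrist_force"])
f=env.grab_frame("scene"); np.savez("pics/scene3.npz",**f); g=env.grab_frame("top"); np.savez("pics/top3.npz",**g)
a=cv2.resize(f["pixels"][130:240,170:310,::-1],(560,440),interpolation=2)
b=cv2.resize(g["pixels"][110:200,250:340,::-1],(440,440),interpolation=2)
cv2.imwrite("pics/c3.png",np.hstack([cv2.resize(a,(420,330)),cv2.resize(b,(330,330))]))
E
```

```text
[ 0.53072144 -0.12678473  0.12025163] [-3.14095938e+00 -8.56739829e-04  1.65825225e-03] 0.04848790428355519 [-0.04084502 -0.23980522 -0.52852869]
```

View pics/c3.png

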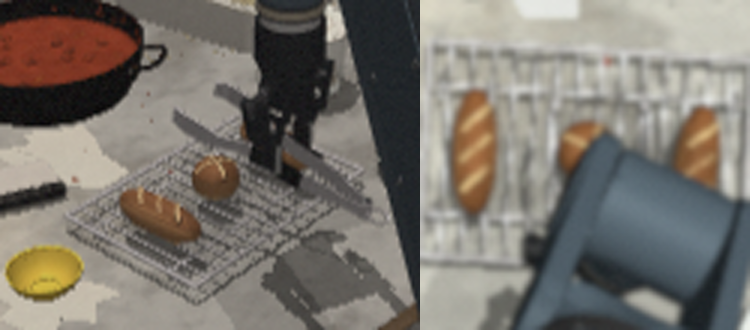

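The jaws hang over the round roll, with tips at c3 (178,115) and (220,90). The rolls are undisturbed, so I descend.

Call:
drive_tool(
  moves=[
    [[0.004, 0, 0.04, 0, 0, 0, -0.13], [0, 0, 0.04, 0, 0, 0, -0.13], [0, 0, 0.03, 0, 0, 0, -0.13], [0, 0, 0.018, 0, 0, 0, -0.13], [0, 0, 0.008, 0, 0, 0, -0.13], [0, 0, 0, 0, 0, 0, -0.13]],
  ],
)

```text
t: 12.4
tcp_pos: [0.5331, -0.1274, 0.0526]
orientation: [3.142, 0.0, 0.0]
wrist_force: [-0.2, -0.3, -0.4]
width: 0.0484
gripper_force: 6.2
```

```bash
python3 - <<'E'
from h import *
o=env.get_obs(); print(o["tcp_pos"],o["orientation"],o["width"],o["wrist_force"])
f=env.grab_frame("scene"); np.savez("pics/scene4.npz",**f)
a=cv2.resize(f["pixels"][150:230,190:290,::-1],(750,600),interpolation=2)
cv2.imwrite("pics/c4.png",a)
E
```

```text
[ 0.53307996 -0.12739397  0.05263992] [3.14152876e+00 3.16061909e-05 2.25235778e-04] 0.04840633731915774 [-0.24737645 -0.31433761 -0.39086565]
```

View pics/c4.png

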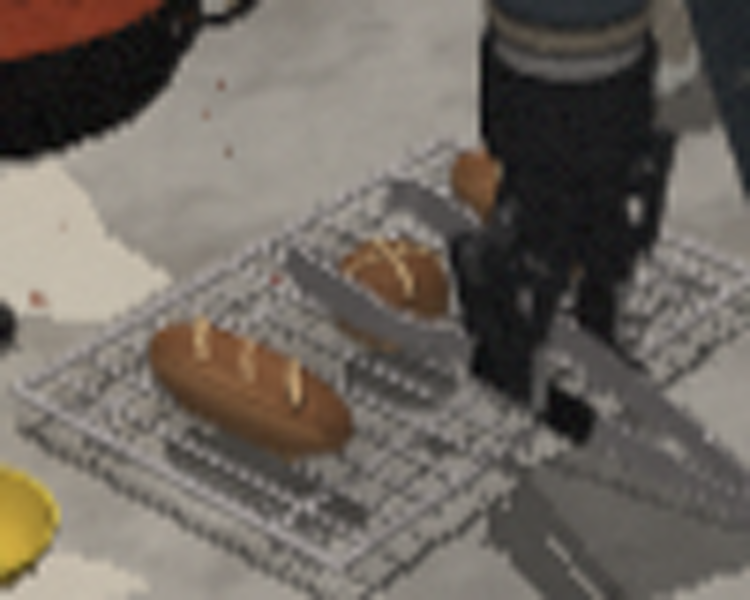

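The jaws straddle the round roll at (395,295) with clearance on both sides. Now I squeeze.

Call:
drive_tool(
  moves=[
    [[0, 0, 0, 0, 0, 0, -0.05], [0, 0, 0, 0, 0, 0, 0.02], [0, 0, 0, 0, 0, 0, 0.08], [0, 0, 0, 0, 0, 0, 0.13], [0, 0, 0, 0, 0, 0, 0.17], [0, 0, 0, 0, 0, 0, 0.22], [0, 0, 0, 0, 0, 0, 0.3], [0, 0, 0, 0, 0, 0, 0.4], [0, 0, 0, 0, 0, 0, 0.4], [0, 0, 0, 0, 0, 0, 0.4]],
  ],
  force=32,
)

```text
t: 13.7
tcp_pos: [0.533, -0.1274, 0.0526]
orientation: [3.142, 0.0, 0.0]
wrist_force: [-1.2, 0.1, 0.9]
width: 0.0324
gripper_force: 31.6
```

Call:
drive_tool(
  moves=[
    [[0, 0, -0.006, 0, 0, 0, 0.4], [0, 0, -0.01, 0, 0, 0, 0.4], [0, 0, -0.02, 0, 0, 0, 0.4], [0, 0, -0.03, 0, 0, 0, 0.4], [0, 0, -0.03, 0, 0, 0, 0.4], [0, 0, 0, 0, 0, 0, 0.4]],
  ],
)

```text
t: 14.45
tcp_pos: [0.5341, -0.1278, 0.1025]
orientation: [3.14, 0.0, 0.006]
wrist_force: [0.6, 0.7, -1.4]
width: 0.0322
gripper_force: 31.8
```

```bash
python3 - <<'E'
from h import *
o=env.get_obs(); print(o["tcp_pos"],o["orientation"],o["width"],o["wrist_force"])
f=env.grab_frame("scene"); np.savez("pics/scene5.npz",**f)
a=cv2.resize(f["pixels"][130:230,190:315,::-1],(750,600),interpolation=2)
cv2.imwrite("pics/c5.png",a)
E
```

```text
[ 0.53406484 -0.12779864  0.10245213] [3.13993029e+00 1.89318786e-04 5.64255792e-03] 0.0322184409483909 [ 0.57965823  0.69260728 -1.35703937]
```

View pics/c5.png

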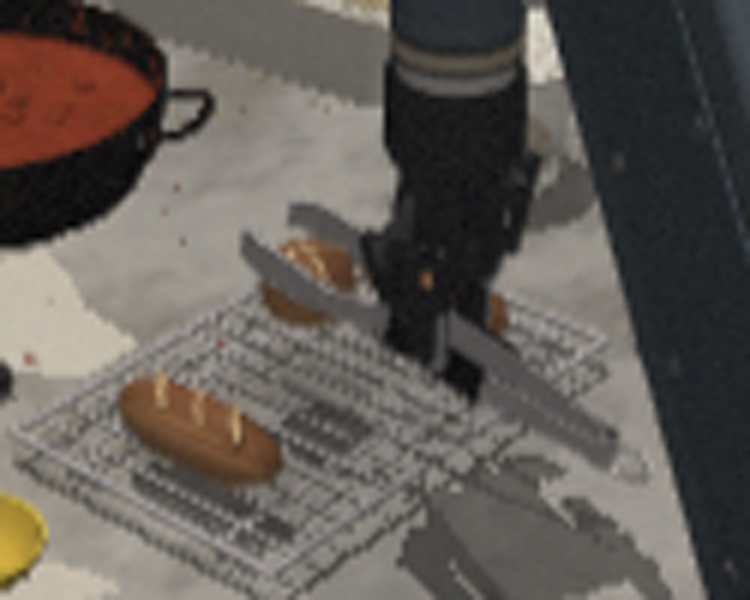

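The round roll is up, clamped mid-jaw at c5 (310,280), and the other rolls are still in place. I'll carry it to the plate.

Call:
drive_tool(
  moves=[
    [[0, 0, -0.04, 0, 0, 0, 0.4], [0, 0, -0.05, 0, 0, 0, 0.4], [0, 0, -0.025, 0, 0, 0, 0.4], [-0.0201, 0.0258, 0, 0, 0, 0, 0.4], [-0.0402, 0.0516, 0, 0, 0, 0, 0.4], [-0.0402, 0.0516, 0, 0, 0, 0, 0.4], [-0.0402, 0.0516, 0, 0, 0, 0, 0.4], [-0.0402, 0.0516, 0, 0, 0, 0, 0.4], [-0.0402, 0.0516, 0, 0, 0, 0, 0.4], [-0.0402, 0.0516, 0, 0, 0, 0, 0.4], [-0.0402, 0.0516, 0, 0, 0, 0, 0.4], [-0.0402, 0.0516, 0, 0, 0, 0, 0.4], [-0.0402, 0.0516, 0, 0, 0, 0, 0.4], [-0.0201, 0.0258, 0, 0, 0, 0, 0.4], [0, 0, 0.03, 0, 0, 0, 0.4], [0, 0, 0.03, 0, 0, 0, 0.4], [0, 0, 0.006, 0, 0, 0, 0.4], [0, 0, 0, 0, 0, 0, 0.4], [0, 0, 0, 0, 0, 0, 0.4]],
  ],
)

```text
t: 16.88
tcp_pos: [0.3325, -0.3852, 0.1253]
orientation: [3.141, 0.002, 0.0]
wrist_force: [0.2, 0.5, -0.7]
width: 0.0318
gripper_force: 32.0
```

```bash
python3 - <<'E'
from h import *
np.set_printoptions(precision=4,suppress=True)
o=env.get_obs(); print(o["tcp_pos"],o["orientation"],o["width"],o["wrist_force"])
R=[]
for n in("scene","top"):
    f=env.grab_frame(n); np.savez(f"pics/{n}6.npz",**f)
    H=cv2.cvtColor(f["pixels"],cv2.COLOR_RGB2HSV); m=(H[...,0]<20)&(H[...,1]>90)
    q=proj(f,[.433,-.386,.12]).astype(int); print(n,q)
    for c,st,_ in blobs(f,m,(max(q[0]-60,0),q[1]-60,q[0]+60,q[1]+60)): print(c,st,pt(f,*c,.117))
    if n=="top": cv2.imwrite("pics/c6.png",cv2.resize(f["pixels"][110:270,240:430,::-1],(712,600),interpolation=2))
E
```

```text
[ 0.3325 -0.3852  0.1253] [3.1411 0.0015 0.0004] 0.03183573401951612 [ 0.1804  0.4884 -0.7149]
scene [330 157]
[271.2759 181.5517] [270 177   4   9  29] [ 0.5106 -0.1308  0.117 ]
top [381 212]
[324.9401 160.3353] [321 152  10  21 167] [ 0.5929 -0.212   0.117 ]
[382.1698 213.1069] [376 206  14  15 159] [ 0.4312 -0.3895  0.117 ]
```

View pics/c6.png

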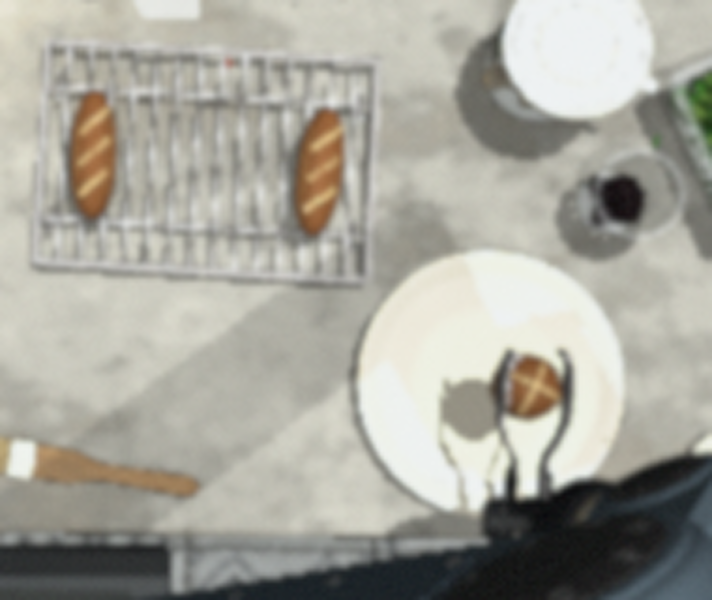

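The top crop shows the roll at (535,387) clamped in the jaws over the middle of the plate (490,382; the offset is parallax). The long rolls are in place. I'll hold still and check that nothing creeps.

Call:
drive_tool(
  moves=[
    [[0, 0, 0, 0, 0, 0, 0.4], [0, 0, 0, 0, 0, 0, 0.4], [0, 0, 0, 0, 0, 0, 0.4], [0, 0, 0, 0, 0, 0, 0.4], [0, 0, 0, 0, 0, 0, 0.4], [0, 0, 0, 0, 0, 0, 0.4], [0, 0, 0, 0, 0, 0, 0.4], [0, 0, 0, 0, 0, 0, 0.4]],
  ],
)

```text
t: 17.98
tcp_pos: [0.332, -0.3854, 0.1251]
orientation: [3.142, 0.0, -0.0]
wrist_force: [0.6, 0.3, -2.7]
width: 0.0316
gripper_force: 32.0
```

```bash
python3 - <<'E'
from h import *
np.set_printoptions(precision=4,suppress=True)
o=env.get_obs(); print(o["tcp_pos"],o["width"])
f=env.grab_frame("top")
H=cv2.cvtColor(f["pixels"],cv2.COLOR_RGB2HSV); m=(H[...,0]<20)&(H[...,1]>90)
for c,st,_ in blobs(f,m,(340,180,440,260)): print(c,st,pt(f,*c,.117))
for c,st,l in blobs(f,m,(245,115,345,190)): print(c)
E
```

```text
[ 0.332  -0.3854  0.1251] 0.03156036808372016
[382.0881 213.239 ] [376 206  14  15 159] [ 0.4308 -0.3893  0.117 ]
[264.3924 150.962 ]
[324.6396 155.3247]
```

```bash
python3 -c "
from cell import env
print(env.sign_off())"
```

```text
the job is handed in; nothing more can be done
None
```

The job is handed in: the pump head was pressed fully down and sprang back up, and the round roll is held in the tongs with its underside about 10 cm above the middle of the plate; I could not see the oil itself in the dish, and the grip width was still closing by about 0.25 mm/s at hand-in.

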